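# Lock the sample carousel of a luminescence reader

### The job

Lock the reader's sample carousel for loading: push it round with a fingertip, for instance in one of its windows, until the slot in its rim faces the lock bolt, then push the bolt by its thumb tab fully home into the slot. Nothing is to be lifted: the carousel stays flat on its spindle, and the tweezers, the brass check source, the jar and the mouse stay where they are.

Things in the scene. Friction and masses are not known exactly. Their poses are not given: they have to be found in the camera images.
- reader: Fixed black base cabinet, 320 x 460 mm, its flat deck 140 mm above the bench. Origin at bench height under the carousel's spindle, z up; the deck spans -160..160 mm along its x and -170..290 mm along its y. The lock bolt lies along its +y axis (x = 0). The fixed spindle (18 mm diameter) stands at x = y = 0, to 37 mm above the deck.
- carousel: Loose aluminium turntable, 260 mm diameter, 10 mm thick, about 0.55 kg, its 21 mm bore over the spindle; underside on six pads 12 mm above the deck. Turns either way without limit, stays where left (friction about 0.4 N m), could be lifted off. Origin on its axis, at its underside. A collar of 22 mm radius stands 6 mm above the plate. Small fixed cups (1 mm high) line the rim.
- window (a point): On the carousel: middle of one of its five equal windows, 70 mm from the axis, 36 degrees counter-clockwise (from above) of the slot. The windows go right through the plate from radius 45 to 92 mm, parted by five spokes 20 mm wide, one of them in line with the slot, the rest every 72 degrees. A fingertip in a window turns the carousel by pushing a spoke sideways; 12 mm is free under the plate.
- slot_mouth (a point): On the carousel: middle of the open mouth of the one slot in its rim, 130 mm from the axis along the carousel's own +y, at half thickness. Slot 16 mm wide, 28 mm deep, cut right through the plate.
- slot_station (a point): On the reader: the point on the bolt's line, 130 mm from the spindle, where the slot mouth lies when the slot faces the bolt.
- bolt (a joint): Travel of the lock bolt in m: 0 drawn back, 0.034 fully home; starts at 0 to 0.005. Slides level along the reader's -y towards the spindle, friction about 2.5 N, stays where left. Captive in a guide block 46 mm wide, 41 mm long, 30 mm above the deck. The rim stops its nose unless the slot faces it; the tapered nose (12 to 5 mm over 10 mm) centres a slot up to 4 mm off.
- bolt_nose (a point): Middle of the tip of the bolt's nose, 17 mm above the deck; 10 mm outside the rim when drawn back, 24 mm inside it when home. The bar is steel, 12 mm wide, 10 mm high.
- bolt_tab (a point): Middle of the rear face of the bolt's upright steel thumb tab, the face to push (it looks along the reader's +y), 34 mm above the deck. Tab 28 mm wide, 7 mm thick, from 12 to 56 mm above the deck. It meets the rear of the guide block when the bolt is home. Behind it is 55 mm of free deck.
- check_source: Bystander: small brass holder with a waisted knob, 32 mm diameter, 32 mm high, loose on the deck at the corner on the reader's -x, -y side. Origin under its centre.
- tweezers: Bystander: steel tweezers 125 mm long, 16 mm wide, 8 mm high, loose on the deck about 105 mm to the reader's +x side of the bolt and roughly parallel with it. Origin at the middle, underside.
- cup_jar: Bystander: glass jar with black cap, 54 mm diameter, 75 mm high, on the bench to the robot's left of the reader. Origin under its centre.
- mouse: Bystander: black computer mouse 100 x 58 x 32 mm on the bench to the robot's right of the reader. Origin under its centre.

How it is judged:
On the way:
1. the slot faces the drawn-back bolt (slot mouth within 9 mm of its station, bolt travel under 15 mm) (horizontal distance between slot_mouth and slot_station below 0.009 m and value of joint bolt below 0.015 m), for 0.2 s.
At the end, for the whole second after the job is handed in: The bolt is home in the slot (travel above 31.5 of 34 mm, slot mouth within 6 mm of its station) and the carousel lies flat and still on its pads (value of joint bolt above 0.0315 m and horizontal distance between slot_mouth and slot_station below 0.006 m and z of carousel in the frame of reader below 0.1545 m and angle between carousel's own z axis and vertical below 0.025 rad and angular speed of carousel below 0.05 rad/s); the robot touches nothing.
It fails at once if the carousel is lifted more than 6 mm or tipped (z of carousel in the frame of reader above 0.158 m or angle between carousel's own z axis and vertical above 0.1 rad).
It fails at once if a bystander is moved more than 15 mm (distance of any of check_source, tweezers, cup_jar, mouse from where it was at the start of the episode above 0.015 m).
It also fails if it takes over 69 s, if anything falls off the work surface, if the arm or the gripper's body presses on something with over 40 N, if the wrist force passes 120 N, or if a joint passes its speed limit or range.

### The arm

A 6-joint arm with a two-finger parallel gripper is mounted at the origin on the work surface. World frame = base frame: x ahead of the robot, y to its left, z up, the work surface at z = 0. Lengths are in m, angles in rad, forces in N, time in s.
With the tool pointing down it reaches from about 0.275 to 1 m from the base axis. Payload 8.4 kg.
Tool frame: the origin (TCP) lies at the very end of the fingers, on their centre line; the grasp point (between the pads) lies 19 mm behind it (grip_depth is the z of the grasp point in the tool frame, in m); z points along the fingers, y is the line along which they close (so a half turn about z gives the same grasp; the last joint's range is limited). The gripper opens to 85 mm and grips with 20 to 120 N. Pads are 22 mm wide; open, the fingers measure 114 mm over their backs; the gripper's body (76 mm by 85 mm) begins 54 mm behind the grasp point. The pads swing forward as they close: fully open they stand 13 mm farther back than shut.
Start: joints at [1.211, 0.353, 1.633, -0, 1.155, -0.002], TCP at [0.219, 0.585, 0.231] pointing down, gripper open.
Joint ranges: [-2.63, 2.63], [-0.92, 2.1], [0.06, 2.66], [-1.3, 4.44], [0, 2.69], [-3.02, 3.02]. Speed limits (rad/s): [2.22, 2.22, 2.79, 3.14, 3.14, 3.14].

### API

Orientations are given as a unit quaternion [w, x, y, z].
In Python, from plant import sense, get_image, get_calibration, job_done, grip_depth gives the robot as it stands. The module is installed in compiled form; this text tells all that it offers.
- The arm moves only by the tool move_arm, never from a script. Its argument "motion" is a list of rows, each an object of numbers: "x", "y", "z": the shift along the tool's x, y, z in mm; "yaw": the turn about the tool's z in rad. In form: [{"x": .., "y": .., "z": .., "yaw": ..}, ...]. A call has 1 to 20 rows; each row is the pose to reach, as a shift and turn from the pose commanded when the call began, along the tool's axes at that moment; what a row does not reach only later rows make up. A row lasts 1/12 s, in which the tool goes at most 41.7 mm and 7.16 degrees, less where a joint would pass 70% of its speed; a pose out of reach is approached as far as the arm can. A call with a gripper value outside its range is refused whole. "claw" is the finger opening in mm, from 0 to 85.4, set as the call begins (left out, the last holds). The fingers move at their own pace and stop on an object; "force" is the grip in N (left out, the last holds). Time passes only in rows, so rows that repeat a pose let the fingers close. It gives the time, the measured TCP pose, the force, the opening and the grip force at its end, in the units of the state.
- sense(): the state, without advancing time (a new reading comes with each control period).
- get_image(name): name is "scene" or "top"; returns (picture, depth): 400x640x3 uint8, red, green, blue; 400x640 float32, m along the optical axis (not along the pixel's ray), 0 where there is no reading.
- get_calibration(name): a dict with "fx", "fy", "cx", "cy" (pixels), "cam_to_world" (4x4, takes a point from camera to world coordinates). Camera axes: x right, y down, z forward; pixel columns grow to the right and rows downward; lengths in m; the calibration is good to about 2 mm. A picture is of the moment at which its call begins. get_calibration takes no time and is no camera call.
- job_done(): hands the job in; it is judged then, once.
The state is a dict: "time_s": time; "joint_pos": joint angles; "qd": joint speeds; "tau": joint torques, N m; "eef_pos": TCP position; "tcp_rot": TCP orientation; "force": force on the tool from outside, world axes, zero at the start; "wrist_torque": the same for the moment, N m; "gripper_width": finger opening in m; "grip_force": force on a finger pad.
Only numpy, scipy, OpenCV 4.12 (cv2) and the standard library are available. Lean on these libraries where they do the work, as an engineer would, in place of code of your own. Each camera call takes 0.05 s, during which the arm holds its last target. There are 200 camera calls.

## Working session

There is one attempt and no reset: what is moved stays moved. The work goes in short steps, Python scripts to look and compute and a tool call to move; the robot and the scene stay as the last step left them, time stands still between calls to the robot, and variables do not carry over. Pictures are saved under pics/ and viewed, at most 10 in all, crops included, and the job is handed in when it is done.

Besides the shell and the picture viewer there is one more tool, called after ">>>" as name([rows], argument=value, ...), one row to a line, values as JSON. move_arm: Moves the arm, as the interface text tells. Its arguments: {"type":"object","properties":{"motion":{"type":"array","items":{"type":"object","properties":{"x":{"type":"number"},"y":{"type":"number"},"z":{"type":"number"},"yaw":{"type":"number"}}}},"claw":{"type":"number"},"force":{"type":"number"}},"required":["motion"]}

```bash
mkdir -p pics; cat > h.py <<'E'
import numpy as np, cv2
from plant import *
def snap(n,tag):
    im,d=get_image(n); cv2.imwrite(f'pics/{tag}.png',im[:,:,::-1]); np.savez(f'pics/{tag}.npz',im=im,d=d); return im,d
def pts(n,d):
    c=get_calibration(n); v,u=np.mgrid[:400,:640]
    p=np.stack([(u-c['cx'])/c['fx']*d,(v-c['cy'])/c['fy']*d,d],-1); T=np.array(c['cam_to_world'])
    return p@T[:3,:3].T+T[:3,3]
def ray(n,u,v,z):
    c=get_calibration(n); T=np.array(c['cam_to_world']); r=T[:3,:3]@[(u-c['cx'])/c['fx'],(v-c['cy'])/c['fy'],1]
    return T[:3,3]+r*(z-T[2,3])/r[2]
E
python3 - <<'E'
from h import *
for n in('top','scene'):
    im,d=snap(n,n+'0'); print(n,np.array(get_calibration(n)['cam_to_world']).round(3).tolist(),get_calibration(n)['fx'])
s=sense();print(s['time_s'],s['eef_pos'],s['tcp_rot'],s['gripper_width'],grip_depth)
E
```

```text
top [[-0.016, -0.997, 0.07, 0.438], [-1.0, 0.017, 0.0, -0.003], [-0.001, -0.07, -0.998, 1.288], [0.0, 0.0, 0.0, 1.0]] 420.91643034421514
scene [[-0.451, 0.695, -0.56, 1.18], [0.892, 0.341, -0.296, 0.356], [-0.015, -0.633, -0.774, 1.04], [0.0, 0.0, 0.0, 1.0]] 425.7808350047336
0.1 [0.21872184 0.58501837 0.23061689] [-1.22643627e-04  1.77943494e-01  9.84040499e-01 -6.27501613e-04] 0.08543119474640588 -0.0187
```

View pics/top0.png

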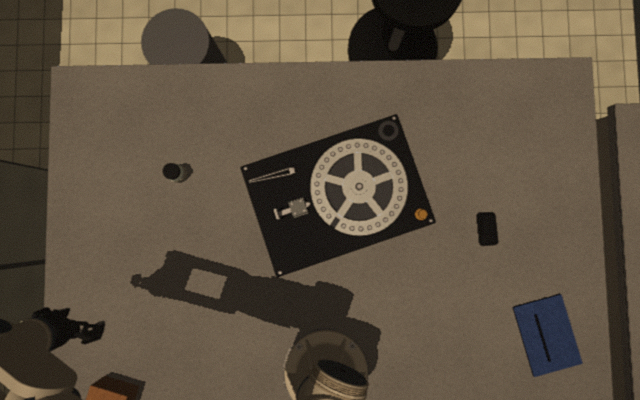

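View pics/scene0.png

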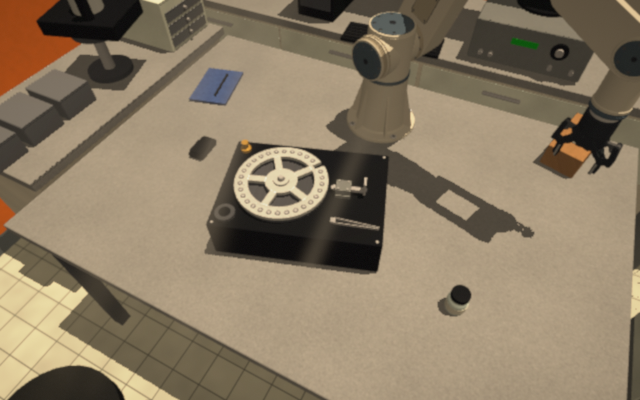

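The top view shows the carousel at about (359,186), the bolt and tab at about (275–310,210), the tweezers at (271,175) and a dark notch in the rim at about (334,224). The scene view shows a notch at about (318,162), which agrees. Next I'll measure these.

```bash
python3 - <<'E'
from h import *
z=np.load('pics/top0.npz'); im,d=z['im'],z['d']; P=pts('top',d)
# deck corners / heights
print('deck z',np.median(P[235:255,290:310,2]),'plate z',np.median(P[145:150,355:362,2]))
g=cv2.cvtColor(im,cv2.COLOR_RGB2GRAY)
m=((g>95)&(P[...,2]>.13)).astype(np.uint8); m[:, :308]=0; m[:130]=0;m[245:]=0;m[:,415:]=0
cs,_=cv2.findContours(m,cv2.RETR_EXTERNAL,cv2.CHAIN_APPROX_NONE); c=max(cs,key=cv2.contourArea)[:,0]
w=np.array([ray('top',u,v,.162)[:2] for u,v in c])
for _ in range(4):
    A=np.c_[2*w,np.ones(len(w))]; s=np.linalg.lstsq(A,(w**2).sum(1),rcond=None)[0]; r=np.sqrt(s[2]+s[:2]@s[:2])
    e=abs(np.hypot(*(w-s[:2]).T)-r); print(s[:2],r,len(w)); w=w[e<max(.003,2*np.median(e))]
C=s[:2]
# reader direction from deck mask: black area
k=((g<45)&(P[...,2]>.12)&(P[...,2]<.15)).astype(np.uint8); k[:100]=0;k[290:]=0;k[:,:230]=0;k[:,445:]=0
cs,_=cv2.findContours(cv2.morphologyEx(k,cv2.MORPH_CLOSE,np.ones((5,5))),cv2.RETR_EXTERNAL,cv2.CHAIN_APPROX_NONE)
c=max(cs,key=cv2.contourArea)[:,0]; w=np.array([ray('top',u,v,.14)[:2] for u,v in c])
(rc,sz,a)=cv2.minAreaRect((w*1000).astype(np.float32)); print('deck rect',rc,sz,a)
# spindle
print('spindle px(359,186)',ray('top',359,186,.177))
# bolt bits: bright left of the carousel
b=((g>90)&(P[...,2]>.14)).astype(np.uint8); b[:195]=0;b[225:]=0;b[:,:265]=0;b[:,312:]=0
v,u=np.nonzero(b); print('bolt',u.min(),u.max(),v.min(),v.max())
cv2.imwrite('pics/c1.png',cv2.resize(im[120:260,230:430,::-1],(800,560),interpolation=cv2.INTER_CUBIC))
E
```

```text
deck z 0.14037379256000526 plate z 0.16314841802266145
[ 0.54111681 -0.10022044] 0.12784531938643298 289
[ 0.53998536 -0.09938149] 0.12868360827780467 242
[ 0.53995789 -0.09936009] 0.12870201500788714 241
[ 0.53995789 -0.09936009] 0.12870201500788714 241
deck rect (521.3208618164062, -42.21832275390625) (317.56829833984375, 456.8709716796875) 17.917266845703125
spindle px(359,186) [ 0.53913084 -0.09911494  0.177     ]
bolt 274 311 195 218
```

View pics/c1.png

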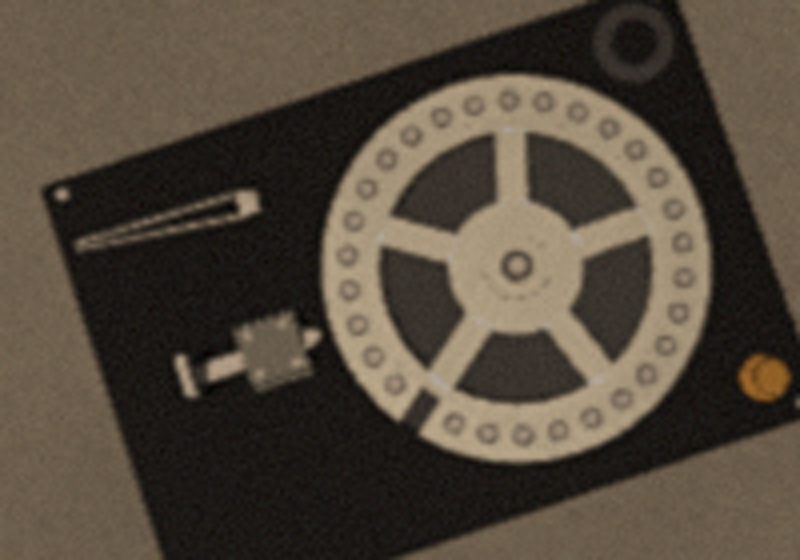

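The crop shows the slot at about (421,411), the tab at about (187,375) and the spindle at (516,265). Converting these to numbers.

```bash
cat >> h.py <<'E'
C=np.array([.5397,-.0992]); TH=np.radians(17.9); RX=np.array([np.cos(TH),np.sin(TH)]); RY=np.array([-np.sin(TH),np.cos(TH)])
def rd(p): q=np.asarray(p)[:2]-C; return np.array([q@RX,q@RY]).round(4)
def ang(p): q=np.asarray(p)[:2]-C; return np.degrees(np.arctan2(q[1],q[0])).round(1), np.hypot(*q).round(4)
def rel(p): # world xy(z) -> shift in tool mm
    s=sense(); from scipy.spatial.transform import Rotation as R
    w,x,y,z=s['tcp_rot']; return (R.from_quat([x,y,z,w]).inv().apply(np.array(p)-s['eef_pos'])*1000).round(1)
def on(a,r,z): a=np.radians(a); return [C[0]+r*np.cos(a),C[1]+r*np.sin(a),z]
E
python3 - <<'E'
from h import *
f=lambda u,v:(230+u/4-.4,120+v/4-.4)
for n,u,v,z in (('slot',421,411,.160),('spoke',512,170,.162),('spoke',425,240,.162),('spoke',620,228,.162),('spoke',460,355,.162),('tabtop',187,375,.196),('blk',273,350,.17),('tweez',165,218,.148),('src',765,378,.165)):
    p=ray('top',*f(u,v),z); print(n,p.round(4),ang(p),rd(p))
for a in(250,): print(rel(on(a,.07,.26)),rel(on(a,.07,.15)))
print(ray('scene',318,162,.162), ang(ray('scene',318,162,.162)))
E
```

```text
slot [ 0.4442 -0.0338  0.16  ] (np.float64(145.6), np.float64(0.1158)) [-0.0708  0.0916]
spoke [ 0.6052 -0.0981  0.162 ] (np.float64(1.0), np.float64(0.0656)) [ 0.0627 -0.0191]
spoke [ 0.5588 -0.0386  0.162 ] (np.float64(72.5), np.float64(0.0636)) [0.0368 0.0518]
spoke [ 0.5647 -0.1698  0.162 ] (np.float64(-70.5), np.float64(0.0749)) [ 0.0021 -0.0749]
spoke [ 0.4811 -0.0605  0.162 ] (np.float64(146.6), np.float64(0.0702)) [-0.0439  0.0548]
tabtop [0.4698 0.1184 0.196 ] (np.float64(107.8), np.float64(0.2286)) [0.0003 0.2286]
blk [0.4862 0.064  0.17  ] (np.float64(108.2), np.float64(0.1718)) [-0.0008  0.1718]
tweez [0.5783 0.1378 0.148 ] (np.float64(80.7), np.float64(0.2401)) [0.1096 0.2137]
src [ 0.4623 -0.2633  0.165 ] (np.float64(-115.3), np.float64(0.1814)) [-0.1241 -0.1323]
[-540.9 -598.5  -28.6] [-540.9 -598.4   81.4]
[ 0.43151808 -0.0340846   0.162     ] (np.float64(149.0), np.float64(0.1263))
```

>>> move_arm([
  {"x": -27,"y": -30,"z": -10},
  {"x": -54,"y": -60,"z": -20},
  {"x": -81,"y": -90,"z": -28},
  {"x": -108,"y": -120,"z": -28},
  {"x": -135,"y": -150,"z": -28},
  {"x": -162,"y": -180,"z": -28},
  {"x": -189,"y": -210,"z": -28},
  {"x": -216,"y": -240,"z": -28},
  {"x": -243,"y": -270,"z": -28},
  {"x": -270,"y": -300,"z": -28},
  {"x": -297,"y": -330,"z": -28},
  {"x": -324,"y": -360,"z": -28},
  {"x": -351,"y": -390,"z": -28},
  {"x": -378,"y": -420,"z": -28},
  {"x": -405,"y": -450,"z": -28},
  {"x": -432,"y": -480,"z": -28},
  {"x": -459,"y": -510,"z": -28},
  {"x": -486,"y": -540,"z": -28},
  {"x": -513,"y": -570,"z": -28},
  {"x": -541,"y": -598,"z": -28},
], claw=0, force=40)

```text
invalid input at $.motion[0]: expected keys x, y, z, yaw
```

```bash
python3 - <<'E'
from h import *
s=sense(); print(s['joint_pos'],s['tcp_rot'],s['force'],rel(on(250,.07,.15)),ang(s['eef_pos']))
im,d=snap('scene','s1'); cv2.imwrite('pics/s1c.png',cv2.resize(im[60:300,160:460,::-1],(750,600)))
E
```

```text
[ 1.21060529e+00  3.53607900e-01  1.63406384e+00  1.63803859e-05
  1.15519957e+00 -2.40519892e-03] [-1.22643627e-04  1.77943494e-01  9.84040499e-01 -6.27501613e-04] [ 0.33528978 -0.39771047  0.49374723] [-540.9 -598.4   81.4] (np.float64(115.1), np.float64(0.7558))
```

View pics/s1c.png

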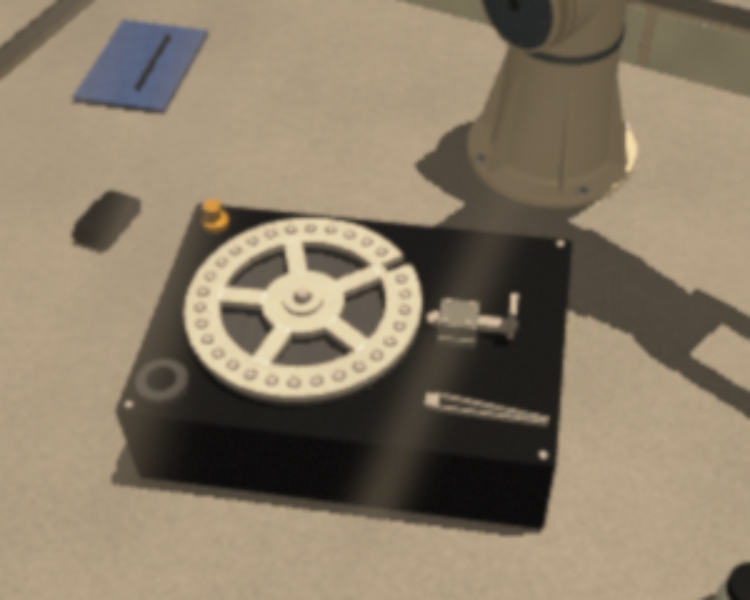

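The move was refused because each row needs all four keys. The picture shows the untouched scene, with the slot at about (400,262), the bolt at about (470,318) and the tab at about (513,310). I'll resend it with yaw included.

>>> move_arm([
  {"x": -27,"y": -30,"z": -10,"yaw": 0},
  {"x": -54,"y": -60,"z": -20,"yaw": 0},
  {"x": -81,"y": -90,"z": -28,"yaw": 0},
  {"x": -108,"y": -120,"z": -28,"yaw": 0},
  {"x": -135,"y": -150,"z": -28,"yaw": 0},
  {"x": -162,"y": -180,"z": -28,"yaw": 0},
  {"x": -189,"y": -210,"z": -28,"yaw": 0},
  {"x": -216,"y": -240,"z": -28,"yaw": 0},
  {"x": -243,"y": -270,"z": -28,"yaw": 0},
  {"x": -270,"y": -300,"z": -28,"yaw": 0},
  {"x": -297,"y": -330,"z": -28,"yaw": 0},
  {"x": -324,"y": -360,"z": -28,"yaw": 0},
  {"x": -351,"y": -390,"z": -28,"yaw": 0},
  {"x": -378,"y": -420,"z": -28,"yaw": 0},
  {"x": -405,"y": -450,"z": -28,"yaw": 0},
  {"x": -432,"y": -480,"z": -28,"yaw": 0},
  {"x": -459,"y": -510,"z": -28,"yaw": 0},
  {"x": -486,"y": -540,"z": -28,"yaw": 0},
  {"x": -513,"y": -570,"z": -28,"yaw": 0},
  {"x": -541,"y": -598,"z": -28,"yaw": 0},
], claw=0, force=40)

```text
time_s: 1.82
eef_pos: [0.5161, -0.1665, 0.2591]
tcp_rot: [-0.0, 0.178, 0.984, 0.0]
force: [1.7, 0.7, 0.6]
gripper_width: -0.0001
grip_force: 0.0
```

```bash
python3 - <<'E'
from h import *
im,d=snap('scene','s2'); cv2.imwrite('pics/s2c.png',cv2.resize(im[60:300,160:460,::-1],(750,600)))
s=sense(); print(s['time_s'],s['joint_pos'],s['tcp_rot'],s['force'],rel(on(250,.07,.15)),ang(s['eef_pos']),s['eef_pos'],s['gripper_width'])
E
```

```text
1.8667 [-0.32055807  0.20290767  1.77252167 -0.00315202  1.16233229 -1.53088363] [ 0.00169422  0.17864747  0.98391022 -0.00170123] [ 1.91520437 -4.78949923  0.94800404] [  6.3   5.5 109.3] (np.float64(-105.6), np.float64(0.0755)) [ 0.51943773 -0.17192196  0.25937657] -0.00011826133456263274
```

View pics/s2c.png

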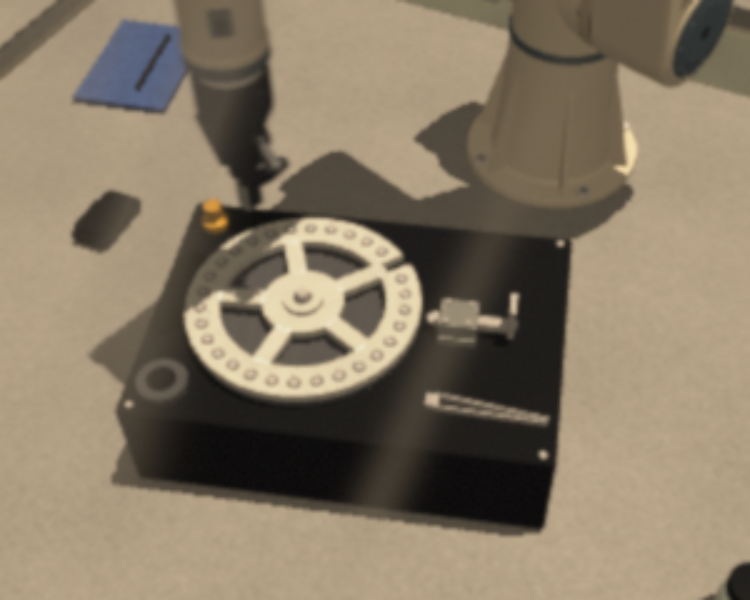

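The fingertip is at about (255,205), above the target window and still settling. Next I'll let it settle and lower it into the window.

>>> move_arm([
  {"x": 0,"y": 0,"z": 0,"yaw": 0},
  {"x": 0,"y": 0,"z": 0,"yaw": 0},
  {"x": 0,"y": 0,"z": 0,"yaw": 0},
  {"x": 0,"y": 0,"z": 20,"yaw": 0},
  {"x": 0,"y": 0,"z": 40,"yaw": 0},
  {"x": 0,"y": 0,"z": 60,"yaw": 0},
  {"x": 0,"y": 0,"z": 75,"yaw": 0},
  {"x": 0,"y": 0,"z": 85,"yaw": 0},
  {"x": 0,"y": 0,"z": 93,"yaw": 0},
  {"x": 0,"y": 0,"z": 101,"yaw": 0},
  {"x": 0,"y": 0,"z": 109,"yaw": 0},
  {"x": 0,"y": 0,"z": 109,"yaw": 0},
  {"x": 0,"y": 0,"z": 109,"yaw": 0},
  {"x": 0,"y": 0,"z": 109,"yaw": 0},
])

```text
time_s: 3.03
eef_pos: [0.5165, -0.1643, 0.1508]
tcp_rot: [0.0, 0.178, 0.984, -0.0]
force: [0.2, 0.5, 0.0]
gripper_width: 0.0002
grip_force: 0.0
```

```bash
python3 - <<'E'
from h import *
s=sense(); print(s['time_s'],s['force'],ang(s['eef_pos']),s['eef_pos'])
from scipy.spatial.transform import Rotation as R
# arc plan at r=70 from 250 downward, shift in start tool axes; yaw CW
p0=np.array(on(250,.07,.15))
for a in range(245,190,-5)	: print(a,(rel(np.array(on(a,.07,.15))-p0+s['eef_pos'])).tolist(),round(np.radians(250-a),3))
E
```

```text
3.0333 [0.19409722 0.51291868 0.00569075] (np.float64(-109.6), np.float64(0.0691)) [ 0.51653114 -0.16427372  0.15075139]
245 [6.1, 0.2, -0.0] 0.087
240 [12.2, 1.0, -0.0] 0.175
235 [18.1, 2.2, -0.0] 0.262
230 [24.0, 4.0, -0.0] 0.349
225 [29.6, 6.3, -0.0] 0.436
220 [35.1, 9.1, -0.0] 0.524
215 [40.3, 12.3, -0.0] 0.611
210 [45.1, 16.0, -0.0] 0.698
205 [49.7, 20.1, -0.0] 0.785
200 [53.8, 24.5, -0.0] 0.873
195 [57.6, 29.3, -0.0] 0.96
```

>>> move_arm([
  {"x": 6.1,"y": 0.2,"z": 0,"yaw": 0.087},
  {"x": 12.2,"y": 1.0,"z": 0,"yaw": 0.175},
  {"x": 15.2,"y": 1.6,"z": 0,"yaw": 0.218},
  {"x": 18.1,"y": 2.2,"z": 0,"yaw": 0.262},
  {"x": 21.1,"y": 3.1,"z": 0,"yaw": 0.305},
  {"x": 24.0,"y": 4.0,"z": 0,"yaw": 0.349},
  {"x": 26.8,"y": 5.1,"z": 0,"yaw": 0.392},
  {"x": 29.6,"y": 6.3,"z": 0,"yaw": 0.436},
  {"x": 32.4,"y": 7.7,"z": 0,"yaw": 0.48},
  {"x": 35.1,"y": 9.1,"z": 0,"yaw": 0.524},
  {"x": 37.7,"y": 10.7,"z": 0,"yaw": 0.567},
  {"x": 40.3,"y": 12.3,"z": 0,"yaw": 0.611},
  {"x": 42.7,"y": 14.1,"z": 0,"yaw": 0.654},
  {"x": 45.1,"y": 16.0,"z": 0,"yaw": 0.698},
  {"x": 47.4,"y": 18.0,"z": 0,"yaw": 0.742},
  {"x": 49.7,"y": 20.1,"z": 0,"yaw": 0.785},
  {"x": 49.7,"y": 20.1,"z": 0,"yaw": 0.785},
  {"x": 49.7,"y": 20.1,"z": 0,"yaw": 0.785},
])

```text
time_s: 4.53
eef_pos: [0.4773, -0.1285, 0.151]
tcp_rot: [0.001, 0.54, 0.841, -0.0]
force: [0.4, -3.8, 0.3]
gripper_width: 0.0
grip_force: 2.1
```

```bash
python3 - <<'E'
from h import *
im,d=snap('scene','s3'); cv2.imwrite('pics/s3c.png',cv2.resize(im[120:270,200:400,::-1],(800,600),interpolation=cv2.INTER_CUBIC))
s=sense(); print(s['time_s'],s['force'],ang(s['eef_pos']),s['eef_pos'],s['tcp_rot'])
E
```

```text
4.5833 [ 0.02083685 -4.22475448  1.82105969] (np.float64(-154.8), np.float64(0.069)) [ 0.47725986 -0.12852426  0.1509205 ] [ 8.25518222e-04  5.40212206e-01  8.41528425e-01 -2.01335247e-05]
```

View pics/s3c.png

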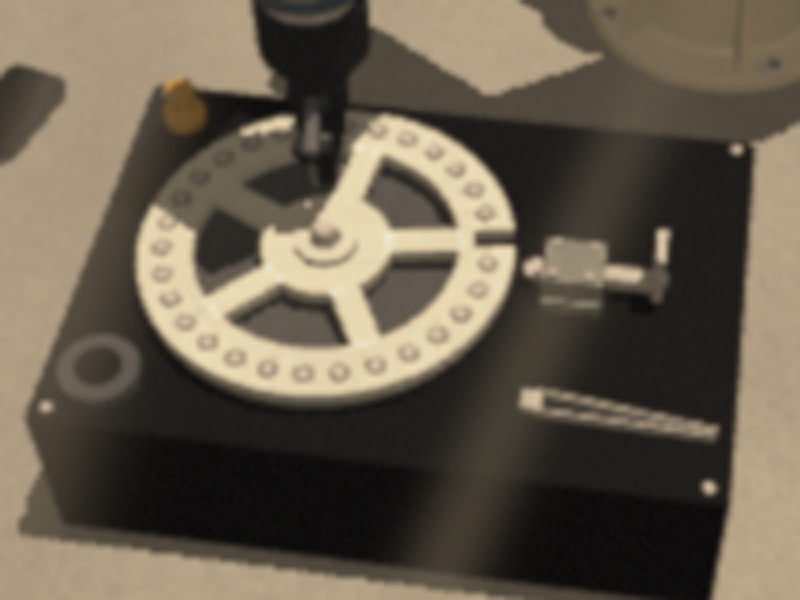

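The slot is at about (495,239) and the nose at (530,266). The finger is in the window at (315,175), pushing the spoke.

```bash
python3 - <<'E'
from h import *
f=lambda u,v:(200+u/4-.4,120+v/4-.4)
for n,u,v,z in (('slotmouth',513,239,.162),('slotin',480,239,.162),('spoke',430,241,.162),('spindle',324,233,.177),('nose',530,266,.157),('blk top ctr',577,258,.17),('tab top',664,232,.196)):
    p=ray('scene',*f(u,v),z); print(n,p.round(4),ang(p),rd(p))
s=sense();q=s['tcp_rot'];print(np.degrees(2*np.arctan2(q[2],q[1])))
p0=np.array(on(205.2,.069,.15))
for a in np.arange(203,188,-2): print(a,(rel(np.array(on(a,.069,.15))-p0+s['eef_pos'])).tolist(),round(np.radians(205.2-a),3))
E
```

```text
slotmouth [0.4786 0.02   0.162 ] (np.float64(117.2), np.float64(0.1339)) [-0.0215  0.1322]
slotin [ 4.886e-01 -4.000e-04  1.620e-01] (np.float64(117.4), np.float64(0.1112)) [-0.0183  0.1097]
spoke [ 0.5053 -0.0305  0.162 ] (np.float64(116.6), np.float64(0.0768)) [-0.0116  0.0759]
spindle [ 0.5421 -0.092   0.177 ] (np.float64(71.6), np.float64(0.0075)) [0.0045 0.0061]
nose [0.4916 0.0392 0.157 ] (np.float64(109.2), np.float64(0.1465)) [-0.0032  0.1465]
blk top ctr [0.4814 0.0693 0.17  ] (np.float64(109.1), np.float64(0.1783)) [-0.0037  0.1782]
tab top [0.4562 0.1201 0.196 ] (np.float64(110.8), np.float64(0.2346)) [-0.012   0.2343]
114.60380330820335
203 [2.6, 0.0, -0.0] 0.038
201 [5.1, 0.1, -0.0] 0.073
199 [7.5, 0.3, -0.0] 0.108
197 [9.8, 0.6, -0.0] 0.143
195 [12.2, 1.0, -0.0] 0.178
193 [14.6, 1.4, -0.0] 0.213
191 [16.9, 1.9, -0.0] 0.248
189 [19.3, 2.5, -0.0] 0.283
```

>>> move_arm([
  {"x": 2.6,"y": 0,"z": 0,"yaw": 0.038},
  {"x": 5.1,"y": 0.1,"z": 0,"yaw": 0.073},
  {"x": 7.5,"y": 0.3,"z": 0,"yaw": 0.108},
  {"x": 9.3,"y": 0.5,"z": 0,"yaw": 0.134},
  {"x": 9.3,"y": 0.5,"z": 0,"yaw": 0.134},
  {"x": 9.3,"y": 0.5,"z": 0,"yaw": 0.134},
  {"x": 9.3,"y": 0.5,"z": 0,"yaw": 0.134},
])

```text
time_s: 5.17
eef_pos: [0.4738, -0.1204, 0.1509]
tcp_rot: [0.001, 0.595, 0.804, -0.0]
force: [-1.9, -8.3, 2.2]
gripper_width: 0.0001
grip_force: 4.2
```

```bash
python3 - <<'E'
from h import *
a,_=snap('scene','s4'); b,_=snap('top','t4')
A=cv2.resize(a[140:215,280:380,::-1],(800,600),interpolation=cv2.INTER_CUBIC)[:,:]
B=cv2.resize(b[150:240,260:380,::-1],(800,600),interpolation=cv2.INTER_CUBIC)
cv2.imwrite('pics/c4.png',np.vstack([cv2.resize(A,(400,300)),cv2.resize(B,(400,300))]) )
s=sense(); print(s['time_s'],s['force'],ang(s['eef_pos']),s['eef_pos'])
E
```

```text
5.2667 [-1.74355465 -7.86574408  2.03134575] (np.float64(-162.1), np.float64(0.0693)) [ 0.47376402 -0.12045126  0.15089518]
```

View pics/c4.png

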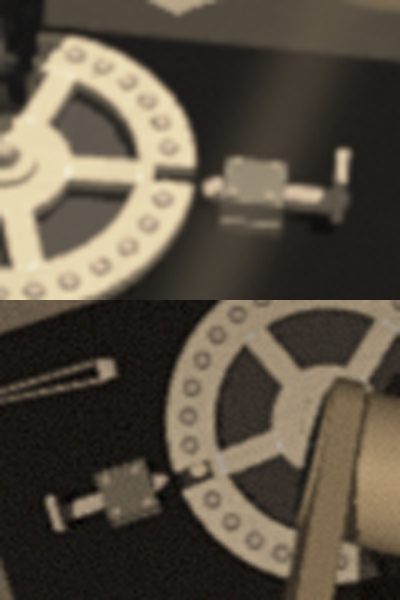

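In the lower panel (top view) the slot is at about (188,476), the spoke at (247,452) and the nose at (161,482). They're nearly in line.

```bash
python3 - <<'E'
from h import *
f=lambda u,v:(260+u/3.333-.35,150+(v-300)/3.333-.35)
for n,u,v,z in (('slot',188,476,.158),('spoke',247,452,.162),('spoke2',270,350,.162),('nose',161,482,.157),('tab',55,513,.196),('blk',128,492,.17)):
    p=ray('top',*f(u,v),z); print(n,p.round(4),ang(p),rd(p))
f=lambda u,v:(280+u/4-.4,140+v/4-.4)
for n,u,v,z in (('slot',177,173,.162),('spoke',110,170,.162),('nose',208,186,.157)):
    p=ray('scene',*f(u,v),z); print(n,ang(p),rd(p))
b=np.load('pics/t4.npz')['im']; g=cv2.cvtColor(b,cv2.COLOR_RGB2GRAY).astype(np.float32)
# rim brightness along arc at r=115..122: darkest angle = slot
c=get_calibration('top'); T=np.linalg.inv(c['cam_to_world'])
def px(p): q=T[:3,:3]@p+T[:3,3]; return c['fx']*q[0]/q[2]+c['cx'],c['fy']*q[1]/q[2]+c['cy']
for r in(.108,.122,.126):
    aa=np.arange(96,124,1.); uv=np.array([px(np.array(on(a,r,.162))) for a in aa],np.float32)
    print(r,cv2.remap(g,uv[:,0],uv[:,1],1).astype(int).ravel().tolist())
E
```

```text
slot [0.4984 0.0156 0.158 ] (np.float64(109.8), np.float64(0.122)) [-0.004  0.122]
spoke [ 0.5167 -0.0322  0.162 ] (np.float64(108.9), np.float64(0.0709)) [-0.0013  0.0708]
spoke2 [ 0.5991 -0.0523  0.162 ] (np.float64(38.3), np.float64(0.0757)) [0.0709 0.0264]
nose [0.4939 0.0375 0.157 ] (np.float64(108.5), np.float64(0.1442)) [-0.0015  0.1442]
tab [0.4692 0.1189 0.196 ] (np.float64(107.9), np.float64(0.2292)) [-0.      0.2292]
blk [0.4858 0.0635 0.17  ] (np.float64(108.3), np.float64(0.1714)) [-0.0013  0.1714]
slot (np.float64(111.3), np.float64(0.1234)) [-0.0073  0.1231]
spoke (np.float64(110.5), np.float64(0.0774)) [-0.0035  0.0773]
nose (np.float64(109.1), np.float64(0.1452)) [-0.003   0.1451]
0.108 [132, 128, 125, 124, 125, 138, 148, 155, 154, 147, 133, 129, 132, 142, 128, 101, 70, 68, 95, 134, 152, 158, 153, 139, 124, 119, 111, 119]
0.122 [147, 137, 133, 138, 145, 152, 155, 156, 159, 152, 126, 92, 62, 56, 54, 49, 46, 64, 103, 141, 156, 157, 157, 156, 154, 150, 140, 143]
0.126 [158, 157, 157, 156, 156, 157, 157, 160, 159, 155, 143, 97, 59, 41, 38, 40, 43, 62, 102, 143, 157, 158, 153, 154, 157, 158, 155, 156]
```

The rim profile puts the slot at about 110.5° and the bolt at about 108.2°, so push a little over 2° more. Then I'll back off slightly and measure again.

>>> move_arm([
  {"x": 1.4,"y": 0,"z": 0,"yaw": 0.02},
  {"x": 2.7,"y": 0,"z": 0,"yaw": 0.038},
  {"x": 2.7,"y": 0,"z": 0,"yaw": 0.038},
  {"x": 2.7,"y": 0,"z": 0,"yaw": 0.038},
  {"x": 2.7,"y": 0,"z": 0,"yaw": 0.038},
  {"x": -1,"y": 0,"z": 0,"yaw": 0.02},
  {"x": -5,"y": 0,"z": 0,"yaw": 0},
  {"x": -8,"y": 0,"z": 0,"yaw": 0},
  {"x": -8,"y": 0,"z": 0,"yaw": 0},
  {"x": -8,"y": 0,"z": 0,"yaw": 0},
])

```text
time_s: 6.1
eef_pos: [0.4756, -0.1269, 0.1502]
tcp_rot: [-0.0, 0.596, 0.803, 0.0]
force: [-0.3, 0.4, -1.1]
gripper_width: -0.0001
grip_force: 0.0
```

```bash
cat >> h.py <<'E'
def prof(b,A=(96,124)):
    g=cv2.cvtColor(b,cv2.COLOR_RGB2GRAY).astype(np.float32)
    c=get_calibration('top'); T=np.linalg.inv(c['cam_to_world'])
    def px(p): q=T[:3,:3]@p+T[:3,3]; return c['fx']*q[0]/q[2]+c['cx'],c['fy']*q[1]/q[2]+c['cy']
    for r in(.122,.126):
        aa=np.arange(*A,.2); uv=np.array([px(np.array(on(a,r,.162))) for a in aa],np.float32)
        v=cv2.remap(g,uv[:,0],uv[:,1],1).ravel(); k=aa[v<100]; print(r,k.min(),k.max(),(k.min()+k.max())/2)
E
python3 - <<'E'
from h import *
b,_=snap('top','t5'); prof(np.load('pics/t4.npz')['im']); prof(b); prof(np.load('pics/top0.npz')['im'],(136,156))
s=sense(); print(s['time_s'],s['force'],ang(s['eef_pos']))
E
```

```text
0.122 106.80000000000015 113.80000000000025 110.30000000000021
0.126 107.00000000000016 113.80000000000025 110.4000000000002
0.122 105.00000000000013 112.00000000000023 108.50000000000017
0.126 105.00000000000013 111.80000000000022 108.40000000000018
0.122 141.79999999999967 148.3999999999993 145.09999999999948
0.126 141.99999999999966 148.3999999999993 145.19999999999948
6.15 [-0.59519679  0.11907167 -0.00173855] (np.float64(-156.7), np.float64(0.0699))
```

```bash
python3 - <<'E'
from h import *
print(rel(on(108,.256,.235)),rel(on(108,.256,.168)),rel(on(108,.2-.0035+.011,.168)))
E
```

```text
[263.8  64.1 -84.7] [263.8  64.2 -17.7] [215.3  65.1 -17.7]
```

>>> move_arm([
  {"x": 0,"y": 0,"z": -15,"yaw": 0},
  {"x": 0,"y": 0,"z": -40,"yaw": 0},
  {"x": 0,"y": 0,"z": -75,"yaw": 0},
  {"x": 10,"y": 3,"z": -85,"yaw": 0},
  {"x": 35,"y": 9,"z": -85,"yaw": 0},
  {"x": 70,"y": 17,"z": -85,"yaw": 0},
  {"x": 105,"y": 26,"z": -85,"yaw": 0},
  {"x": 140,"y": 34,"z": -85,"yaw": 0},
  {"x": 175,"y": 43,"z": -85,"yaw": -0.02},
  {"x": 210,"y": 51,"z": -85,"yaw": -0.02},
  {"x": 240,"y": 58,"z": -85,"yaw": -0.02},
  {"x": 258,"y": 63,"z": -85,"yaw": -0.02},
  {"x": 264,"y": 64,"z": -85,"yaw": -0.02},
  {"x": 264,"y": 64,"z": -85,"yaw": -0.02},
  {"x": 264,"y": 64,"z": -85,"yaw": -0.02},
  {"x": 264,"y": 64,"z": -85,"yaw": -0.02},
])

```text
time_s: 7.48
eef_pos: [0.4602, 0.1434, 0.2351]
tcp_rot: [-0.0, 0.588, 0.809, -0.0]
force: [-0.2, -0.3, -0.4]
gripper_width: -0.0003
grip_force: 0.0
```

```bash
python3 - <<'E'
from h import *
a,_=snap('scene','s6'); cv2.imwrite('pics/s6c.png',cv2.resize(a[130:250,270:430,::-1],(640,480),interpolation=cv2.INTER_CUBIC))
s=sense(); print(s['time_s'],s['force'],ang(s['eef_pos']),rd(s['eef_pos']),s['eef_pos'][2])
E
```

```text
7.5333 [-0.22959772  0.28263418 -0.00748397] (np.float64(108.1), np.float64(0.2551)) [-0.001   0.2551] 0.23517746984539337
```

View pics/s6c.png

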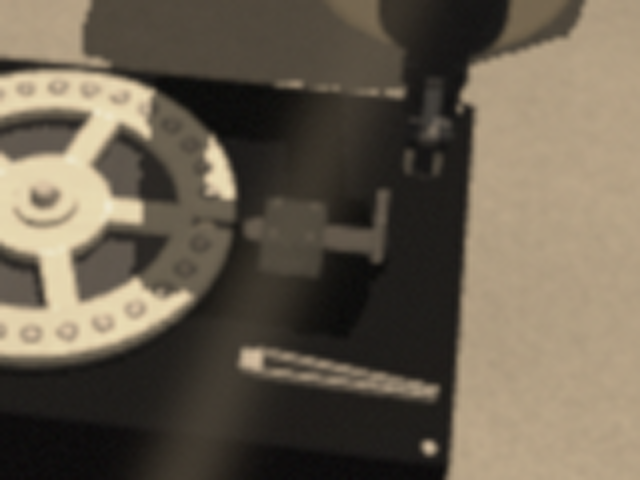

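The fingertip is at about (422,170), clear behind the tab at (380,230). Next: lower it and begin the push.

>>> move_arm([
  {"x": 0,"y": 0,"z": 20,"yaw": 0},
  {"x": 0,"y": 0,"z": 42,"yaw": 0},
  {"x": 0,"y": 0,"z": 58,"yaw": 0},
  {"x": 0,"y": 0,"z": 67,"yaw": 0},
  {"x": 0,"y": 0,"z": 67,"yaw": 0},
  {"x": -4,"y": 0,"z": 67,"yaw": 0},
  {"x": -8,"y": 0,"z": 67,"yaw": 0},
  {"x": -11,"y": 0,"z": 67,"yaw": 0},
  {"x": -14,"y": 0,"z": 67,"yaw": 0},
  {"x": -17,"y": 0,"z": 67,"yaw": 0},
  {"x": -20,"y": 0,"z": 67,"yaw": 0},
  {"x": -23,"y": 0,"z": 67,"yaw": 0},
  {"x": -26,"y": 0,"z": 67,"yaw": 0},
  {"x": -29,"y": 0,"z": 67,"yaw": 0},
  {"x": -32,"y": 0,"z": 67,"yaw": 0},
  {"x": -35,"y": 0,"z": 67,"yaw": 0},
  {"x": -35,"y": 0,"z": 67,"yaw": 0},
  {"x": -35,"y": 0,"z": 67,"yaw": 0},
])

```text
time_s: 9.03
eef_pos: [0.4708, 0.1104, 0.168]
tcp_rot: [-0.0, 0.588, 0.809, -0.001]
force: [0.0, -0.2, -0.1]
gripper_width: 0.0001
grip_force: 0.0
```

No contact force, so I'll look.

```bash
python3 - <<'E'
from h import *
a,_=snap('scene','s7'); cv2.imwrite('pics/s7c.png',cv2.resize(a[140:220,280:400,::-1],(780,520),interpolation=cv2.INTER_CUBIC))
s=sense(); print(s['time_s'],s['force'],rd(s['eef_pos']),s['eef_pos'][2])
E
```

```text
9.0833 [ 0.52734353 -0.36495193 -0.57153485] [-0.0011  0.2208] 0.16797294126697263
```

View pics/s7c.png

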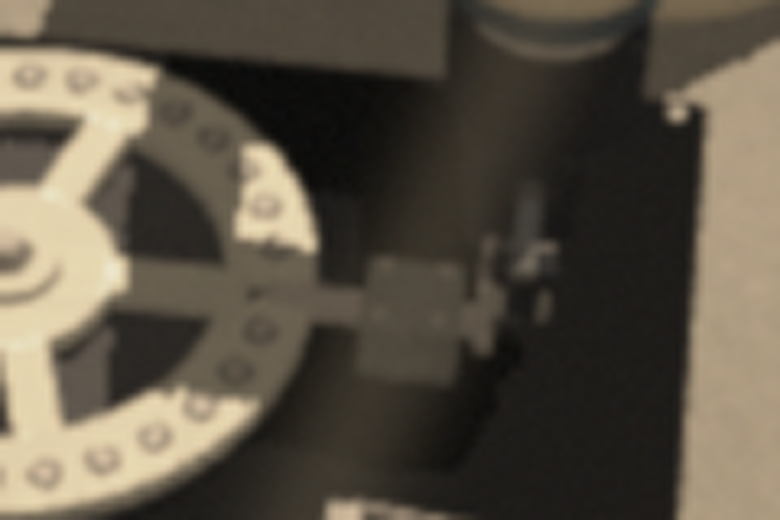

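The nose has entered the slot at about (290,295), and a gap of roughly 10 mm remains between the tab (483,300) and the block (463,310). I'll keep pushing.

>>> move_arm([
  {"x": -2,"y": 0,"z": 0,"yaw": 0},
  {"x": -4,"y": 0,"z": 0,"yaw": 0},
  {"x": -6,"y": 0,"z": 0,"yaw": 0},
  {"x": -8,"y": 0,"z": 0,"yaw": 0},
  {"x": -9,"y": 0,"z": 0,"yaw": 0},
  {"x": -10,"y": 0,"z": 0,"yaw": 0},
  {"x": -10,"y": 0,"z": 0,"yaw": 0},
])

```text
time_s: 9.67
eef_pos: [0.4727, 0.1049, 0.1681]
tcp_rot: [-0.003, 0.589, 0.808, 0.002]
force: [-9.9, 23.9, 1.4]
gripper_width: 0.0002
grip_force: 13.4
```

About 26 N of resistance: the bolt is either home or stuck. I'll retreat and measure the tab from the depth image.

>>> move_arm([
  {"x": 0,"y": 0,"z": 0,"yaw": 0},
  {"x": 8,"y": 0,"z": 0,"yaw": 0},
  {"x": 22,"y": 0,"z": 0,"yaw": 0},
  {"x": 36,"y": 0,"z": 0,"yaw": 0},
  {"x": 40,"y": 0,"z": -25,"yaw": 0},
  {"x": 50,"y": 0,"z": -60,"yaw": 0},
  {"x": 80,"y": 0,"z": -90,"yaw": 0},
  {"x": 115,"y": 0,"z": -100,"yaw": 0},
  {"x": 150,"y": 0,"z": -100,"yaw": 0},
  {"x": 180,"y": 0,"z": -100,"yaw": 0},
  {"x": 180,"y": 0,"z": -100,"yaw": 0},
  {"x": 180,"y": 0,"z": -100,"yaw": 0},
])

```text
time_s: 10.67
eef_pos: [0.4183, 0.2736, 0.2683]
tcp_rot: [0.0, 0.587, 0.81, -0.0]
force: [-0.4, 0.1, -0.0]
gripper_width: 0.0
grip_force: 0.0
```

```bash
python3 - <<'E'
from h import *
snap('top','t8'); snap('scene','s8')
for n in('top0','t8','scene0','s8'):
    z=np.load(f'pics/{n}.npz'); P=pts('top' if n[0]=='t' else 'scene',z['d']).reshape(-1,3)
    q=P[:,:2]-C; x=q@RX; y=q@RY
    for nm,m in (('tab',(abs(x)<.016)&(P[:,2]>.180)&(P[:,2]<.205)&(y>.17)&(y<.27)),('blk',(abs(x)<.03)&(P[:,2]>.163)&(P[:,2]<.176)&(y>.14)&(y<.21))):
        if m.sum(): print(n,nm,m.sum(),x[m].mean().round(4),y[m].min().round(4),np.median(y[m]).round(4),y[m].max().round(4),P[m,2].mean().round(4))
try: prof(np.load('pics/t8.npz')['im'])
except Exception as e: print(e)
a=cv2.resize(np.load('pics/s8.npz')['im'][140:220,280:400,::-1],(600,400),interpolation=cv2.INTER_CUBIC)
b=cv2.resize(np.load('pics/t8.npz')['im'][170:240,260:350,::-1],(514,400),interpolation=cv2.INTER_CUBIC)[:, :]
cv2.imwrite('pics/c8.png',np.vstack([cv2.resize(a,(450,300)),cv2.resize(b,(450,300))]))
E
```

```text
top0 tab 34 -0.0004 0.2269 0.2296 0.2334 0.1938
top0 blk 238 -0.0003 0.1412 0.1737 0.2096 0.17
t8 tab 34 0.0001 0.1946 0.1979 0.2014 0.1948
t8 blk 229 -0.0004 0.1437 0.173 0.1979 0.1701
scene0 tab 30 0.0045 0.2294 0.2329 0.2361 0.1923
scene0 blk 183 0.0022 0.1549 0.1756 0.2095 0.1685
s8 tab 31 0.0041 0.1969 0.2009 0.2038 0.1927
s8 blk 197 0.003 0.1446 0.1763 0.2068 0.1687
zero-size array to reduction operation minimum which has no identity
```

View pics/c8.png

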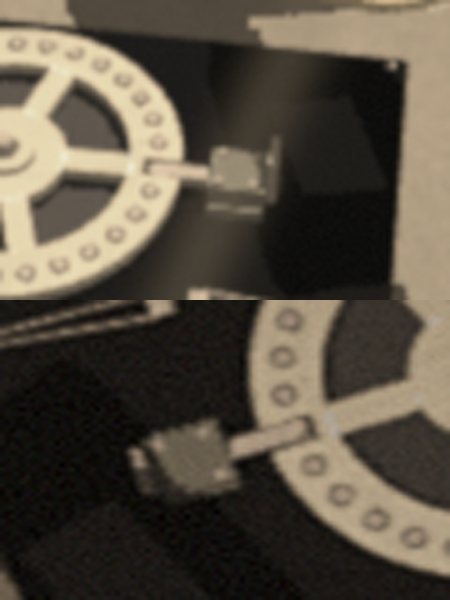

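The upper panel shows the tab (275,165) against the block. The lower panel shows the nose (308,425) deep in the slot. I'll check the nose tip radius, which should be about 106 mm when home.

```bash
python3 - <<'E'
from h import *
p=ray('top',260+308/5-.4,170+125*70/300-.4,.160); print(rd(p))
g=cv2.cvtColor(np.load('pics/t8.npz')['im'],cv2.COLOR_RGB2GRAY).astype(np.float32)
c=get_calibration('top'); T=np.linalg.inv(c['cam_to_world'])
for r in np.arange(.094,.118,.002):
    q=T[:3,:3]@np.array(on(108.2,r,.160))+T[:3,3]; print(round(r,3),int(cv2.getRectSubPix(g,(1,1),(c['fx']*q[0]/q[2]+c['cx'],c['fy']*q[1]/q[2]+c['cy']))[0,0]),end=' ')
E
```

```text
[0.0008 0.1057]
0.094 165 0.096 164 0.098 159 0.1 145 0.102 118 0.104 82 0.106 89 0.108 111 0.11 136 0.112 152 0.114 153 0.116 154
```

```bash
python3 -c "
from plant import *
print(sense()['force'],job_done())"
```

```text
the job is handed in; nothing more can be done
[ 0.47248535 -0.08173123  0.06799883] None
```

I turned the carousel until its slot faced the bolt, pushed the bolt home (nose tip about 106 mm from the spindle, tab against the guide block), pulled the arm clear and handed the job in at about 11 s; no verdict was returned.

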